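# Set the press regulator knob to its index and pull it out to lock

## Robot

A 6-joint arm with a two-finger parallel gripper is mounted at the origin on the work surface. World frame = base frame: x ahead of the robot, y to its left, z up, the work surface at z = 0. Lengths are in m, angles in rad, forces in N, time in s.
With the tool pointing down it reaches from about 0.275 to 0.875 m from the base axis. Payload 12.5 kg.
Tool frame: the origin (TCP) lies on the centre line of the jaws, within the pads' length; the fingertips stand env.finger_overhang ahead of it and the grasp point (between the pads) lies 2 mm behind it (env.finger_overhang is the distance from the TCP to the fingertips, in m); z points along the fingers, y is the line along which they close (so a half turn about z gives the same grasp; the last joint's range is limited). The gripper opens to 85 mm and grips with 20 to 120 N. Pads are 22 mm wide; open, the fingers measure 114 mm over their backs; the gripper's body (76 mm by 85 mm) begins 54 mm behind the grasp point. The pads swing forward as they close: fully open they stand 13 mm farther back than shut.
Start: joints at [1.207, 0.351, 1.652, -0, 1.139, -0.085], TCP at [0.151, 0.529, 0.248] pointing down, gripper open.
Joint ranges: [-2.75, 2.75], [-0.79, 2.1], [0.01, 2.65], [-1.57, 4.71], [0.07, 3.14], [-2.87, 2.87]. Speed limits (rad/s): [2.22, 2.22, 2.79, 3.14, 3.14, 3.14].

## Interface

Orientations are given as a unit quaternion [w, x, y, z].
In Python, from rig import env gives the robot as it stands. The module is installed in compiled form; this text tells all that it offers.
- The arm moves only by the tool arm_command, never from a script. Its argument "deltas" is a list that holds one entry, the list of rows, each a list of 4 numbers: the shift along the world's x, y, z in mm, then the turn about the world's z in degrees. A call has 1 to 12 rows; each row is the pose to reach, as a shift and turn from the pose commanded when the call began; what a row does not reach only later rows make up. A row lasts 1/8 s, in which the tool goes at most 62.5 mm and 10.7 degrees, less where a joint would pass 70% of its speed; a pose out of reach is approached as far as the arm can. A call with a gripper value outside its range is refused whole. "fingers" is the opening, from 0 (shut) to 1 (fully open), set as the call begins (left out, the last holds). The fingers move at their own pace and stop on an object; "squeeze" is the grip in N (left out, the last holds). Time passes only in rows, so rows that repeat a pose let the fingers close. It gives the time, the measured TCP pose, the force, the opening and the grip force at its end, in the units of the state.
- env.observe(): the state, without advancing time (a new reading comes with each control period).
- env.get_image(name): name is "scene" or "top" or "wrist"; returns (picture, depth): 420x560x3 uint8, blue, green, red; 420x560 float32, m along the optical axis (not along the pixel's ray), 0 where there is no reading.
- env.camera_info(name): a dict with "vertical_fov" (degrees; the focal length in pixels is half the picture's height over the tangent of half this angle, whatever the lens; pixels are square), "cx", "cy" (the principal point, pixels), "extrinsics" (4x4, takes a point from camera to world coordinates). Camera axes: x right, y up, looking along -z (the intrinsics and any distortion apply to the point x, -y, -z); pixel columns grow to the right and rows downward; lengths in m; the calibration is good to about 2 mm. A picture is of the moment at which its call begins: read the wrist's pose just before it. camera_info takes no time and is no camera call; for the wrist camera it gives the pose at the moment of the call.
- env.finish_job(): hands the job in; it is judged then, once.
The state is a dict: "time_s": time; "q": joint angles; "qvel": joint speeds; "joint_efforts": joint torques, N m; "eef_pos": TCP position; "tcp_rot": TCP orientation; "force": force on the tool from outside, world axes, zero at the start; "torque": the same for the moment, N m; "grip_width": finger opening in m; "grasp_force": force on a finger pad.
Only numpy, scipy, OpenCV 4.12 (cv2) and the standard library are available. Lean on these libraries where they do the work, as an engineer would, in place of code of your own. Each camera call takes 0.05 s, during which the arm holds its last target. There are 200 camera calls.

## Task

Turn the black knob of the press regulator clockwise until its pointer stands at the raised index tab on the ring, feel there for the locking slot, and pull the knob straight up until it is fully out and locked. Never force it against the lock (stay under about 25 N), let go of it at the end with the knob standing out, and leave the other things on the bench where they are.

Things in the scene. Friction and masses are not known exactly. Their poses are not given: they have to be found in the camera images.
- knob_grip (a point): point on the upright axis of the round black fluted knob, 12 mm below its top, where it is gripped from above at any yaw. The grip is a cylinder 48 mm across, 38 mm tall, top 121 mm above the bench while the knob is in; below it a skirt 68 mm across, upper face 26 mm under this point, with a rib 4 mm high. The point rises with the knob
- pointer (a point): outer tip of the aluminium pointer rib on the knob's skirt, 36 mm from the knob's axis; turns and rises with the knob (a line on the knob's top runs the same way). It meets the tab after a clockwise turn (seen from above) of 0.5 to 1.2 rad from the start
- mark (a point): middle of the inner edge, on top, of the raised dark steel index tab (20 mm wide, 6 mm high), 38 mm from the knob's axis. The hidden locking slot takes the knob's dog when the pointer stands somewhere within 0.24 rad either side of the tab's middle, different every time; free play about 0.05 rad either side, so it must be found by feel
- knob (a joint): how far the knob is pulled up (m): 0 in, about 0.012 fully out at its top stop. Sliding takes 5 N of friction plus 0.8 to 1.7 N weight; the knob stays at the height where it is left. Away from the slot it rises freely 2 mm, then its dog meets a springy gate (4 N more per mm of lift); at the slot it rises freely to 12 mm, where the same spring stops it, and can then no longer be turned
- ring: aluminium ring around the knob, 96 mm across, with the index tab and, hidden inside, the gate with the slot; does not turn in use. Origin on the knob's axis at bench height; its own -x axis points to the tab
- stem: turning spindle with the knob and its locking dog (33 mm from the axis; it slides under the gate with little friction, so the knob can be turned under a light upward pull until it gives). Turning takes about 0.1 N m; it stays where it is left and turns up to 1.8 rad in all. Origin on the axis at bench height; its own -x axis points along the pointer
- screwdriver: grey-handled screwdriver, 160 mm long, lying on the bench beside the regulator; leave alone
- parts_bin: small grey open bin, 90 by 75 by 45 mm, on the bench beside the regulator; leave alone
- connector: black round connector shell, 42 mm across and 42 mm tall, standing on the bench beside the regulator; leave alone
- regulator: grey-green housing of the regulator, 130 by 130 mm and 70 mm high, fixed to the bench, on a foot plate 150 by 150 mm, with a gauge on its front (-x) face; the knob stands at the middle of its top. Origin at the middle of its underside
Things that resemble listed ones, but are neither listed nor needed, are in the scene too. What is meant by the regulator is not purple or yellow, and is the larger of those in its own colour.

How it is judged:
By the outcome, as a careful person would: the job done as asked, in the order asked, and still so for the second after the job is handed in, with the robot touching nothing.
It also fails if it takes over 45 s, if anything falls off the work surface, if the arm or the gripper's body presses on something with over 40 N, if the wrist force passes 120 N, or if a joint passes its speed limit or range.

## Working session

There is one attempt and no reset: what is moved stays moved. The work goes in short steps, Python scripts to look and compute and a tool call to move; the robot and the scene stay as the last step left them, time stands still between calls to the robot, and variables do not carry over. Pictures are saved under pics/ and viewed, at most 10 in all, crops included, and the job is handed in when it is done.

Besides the shell and the picture viewer there is one more tool, called in YAML: its name, and indented under it one key for each argument. arm_command: Moves the arm, as the interface text tells. Its arguments: {"type":"object","properties":{"deltas":{"type":"array","items":{"type":"array","items":{"type":"array","items":{"type":"number"}}}},"fingers":{"type":"number"},"squeeze":{"type":"number"}},"required":["deltas"]}

```bash
mkdir -p pics; cat > h.py <<'E'
import numpy as np, cv2
from rig import env
def grab(n):
    ci=env.camera_info(n); p,d=env.get_image(n); np.savez('%s.npz'%n,p=p,d=d,E=ci['extrinsics'],c=[ci['vertical_fov'],ci['cx'],ci['cy']]); return p,d
def load(n):
    z=np.load('%s.npz'%n); return z['p'],z['d'],z['E'],z['c']
def ray(n,u,v):
    p,d,E,c=load(n); f=210/np.tan(np.radians(c[0])/2)
    r=E[:3,:3]@np.array([(u-c[1])/f,-(v-c[2])/f,-1.0]); return E[:3,3],r
def onz(n,u,v,z):
    o,r=ray(n,u,v); return o+r*(z-o[2])/r[2]
def cloud(n):
    p,d,E,c=load(n); f=210/np.tan(np.radians(c[0])/2)
    v,u=np.mgrid[:420,:560]; P=np.stack([(u-c[1])/f*d,-(v-c[2])/f*d,-d],-1)
    return P@E[:3,:3].T+E[:3,3]
E
python3 - <<'E'
from h import *
for n in('scene','top','wrist'):
    p,d=grab(n); cv2.imwrite('pics/%s0.png'%n,p); print({k:(np.round(v,3).tolist() if k=='extrinsics' else v) for k,v in env.camera_info(n).items()})
print(env.observe(), env.finger_overhang)
a=cv2.imread('pics/scene0.png');b=cv2.imread('pics/top0.png')
E
```

```text
{'vertical_fov': 42.32364430090989, 'cx': 279.80189998868786, 'cy': 210.21093923667274, 'extrinsics': [[-0.171, -0.851, 0.497, 1.159], [0.985, -0.145, 0.091, 0.23], [-0.006, 0.505, 0.863, 1.11], [0.0, 0.0, 0.0, 1.0]]}
{'vertical_fov': 51.72906679725766, 'cx': 282.52335757564975, 'cy': 211.5912243986726, 'extrinsics': [[0.023, 0.989, -0.143, 0.428], [-1.0, 0.024, 0.008, 0.109], [0.011, 0.143, 0.99, 1.025], [0.0, 0.0, 0.0, 1.0]]}
{'vertical_fov': 69.34533883545862, 'cx': 282.3356459090397, 'cy': 214.85638402240994, 'extrinsics': [[0.276, -0.924, -0.267, 0.083], [0.961, 0.265, 0.077, 0.547], [-0.0, -0.277, 0.961, 0.374], [0.0, 0.0, 0.0, 1.0]]}
{'time_s': 0.15, 'q': array([ 1.20740816e+00,  3.51096313e-01,  1.65224325e+00,  3.20474447e-05,
        1.13910848e+00, -8.45975393e-02]), 'qvel': array([ 1.74389642e-03,  1.85827018e-04, -2.29116831e-03, -5.91288559e-04,
       -9.68785979e-05, -2.75588011e-04]), 'joint_efforts': array([ 2.05381853e-04, -5.06257224e+01, -2.91500974e+01, -5.57716476e-05,
        3.40886741e-03,  2.12158636e-05]), 'eef_pos': array([0.1512426 , 0.52856087, 0.2479038 ]), 'tcp_rot': array([-1.09188532e-04,  1.38950951e-01,  9.90299172e-01, -4.13776837e-04]), 'force': array([ 0.15983583, -0.01407257,  1.12868049]), 'torque': array([ 0.0414201 , -0.0053648 , -0.03293269]), 'grasp_force': 0.0, 'grip_width': 0.08559752221416357} 0.017
```

View pics/top0.png

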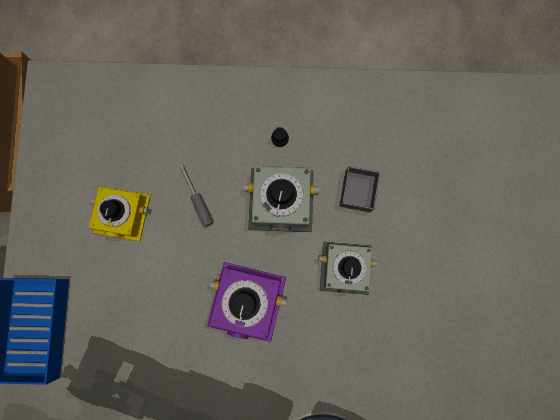

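View pics/scene0.png

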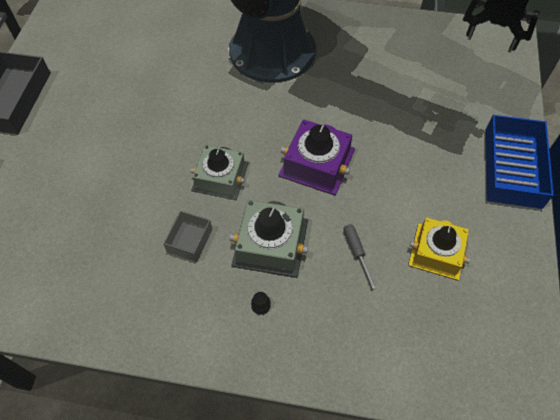

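```bash
python3 - <<'E'
from h import *
p,d,E,c=load('top'); C=cloud('top')
cv2.imwrite('pics/crop.png',cv2.resize(p[150:240,235:330],None,fx=6,fy=6,interpolation=cv2.INTER_CUBIC))
for n,(u,v),r in(('top',(281,192),40),('scene',(270,222),45)):
    C=cloud(n);pp,dd,_,_=load(n)
    m=np.zeros(dd.shape,bool);m[v-r:v+r,u-r:u+r]=1;m&=dd>0
    k=m&(C[...,2]>.113)&(C[...,2]<.13)
    q=C[k]; print(n,len(q),np.median(q[:,2]),cv2.minEnclosingCircle(q[:,:2].astype(np.float32)),q[:,:2].mean(0))
    k=m&(C[...,2]>.06)&(C[...,2]<.08); q=C[k]; print(cv2.minAreaRect(q[:,:2].astype(np.float32)),np.median(q[:,2]))
    # white ring
    h=cv2.cvtColor(pp,cv2.COLOR_BGR2HSV); w=m&(h[...,2]>150)&(h[...,1]<40); q=C[w&(C[...,2]<.09)]; print('ring',np.median(q[:,2]),cv2.minEnclosingCircle(q[:,:2].astype(np.float32)))
E
```

```text
top 406 0.12132185344617441 ((0.6054585576057434, 0.10595761984586716), 0.025495871901512146) [0.6044206  0.10570787]
((0.6003056764602661, 0.10606881976127625), (0.1299104392528534, 0.14097604155540466), 89.40159606933594) 0.07111209385263861
ring 0.07638488333141885 ((0.605258047580719, 0.10603591799736023), 0.047221068292856216)
scene 395 0.12107752710413211 ((0.6099687218666077, 0.10591059178113937), 0.02507154829800129) [0.61149036 0.10638197]
((0.6043186187744141, 0.10526105761528015), (0.13095472753047943, 0.14269901812076569), 89.1411361694336) 0.07100517060342282
ring 0.07591783107621186 ((0.5545558929443359, 0.0964428037405014), 0.12174849957227707)
```

View pics/crop.png

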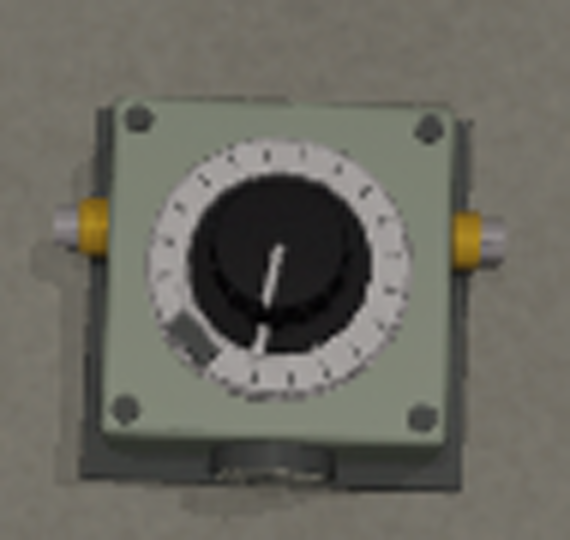

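arm_command:
  deltas:
    - [[45, -42, 0, 0], [90, -84, 0, 0], [135, -126, 0, 0], [180, -167, 0, 0], [225, -209, 0, 0], [270, -251, 0, 0], [315, -293, 0, 0], [360, -335, 0, 0], [405, -377, 0, 0], [440, -410, 0, 0], [456, -423, 0, 0], [456, -423, 0, 0]]
  fingers: 1

```text
time_s: 1.65
eef_pos: [0.6077, 0.1049, 0.2476]
tcp_rot: [-0.0, 0.14, 0.99, -0.0]
force: [-0.1, -0.2, -0.1]
grip_width: 0.0856
grasp_force: 0.0
```

```bash
python3 - <<'E'
from h import *
p,d=grab('wrist'); cv2.imwrite('pics/w1.png',p); s=env.observe(); print(s['time_s'],s['eef_pos'],s['tcp_rot'],s['q'],s['force'])
C=cloud('wrist')
k=(d>0)&(C[...,2]>.116)&(C[...,2]<.126)&(np.hypot(C[...,0]-.607,C[...,1]-.106)<.035)
q=C[k]; print(len(q),np.median(q[:,2]),cv2.minEnclosingCircle(q[:,:2].astype(np.float32)),q.mean(0))
E
```

```text
1.7 [0.60704804 0.10568979 0.24778253] [-5.01178742e-04  1.39290605e-01  9.90251420e-01 -3.74234754e-05] [ 9.67744403e-02  4.72070461e-01  1.47065841e+00  1.73939831e-04
  1.19985578e+00 -1.19459498e+00] [-0.61174995  0.53445705  0.38041411]
2330 0.12144617877514491 ((0.6082788705825806, 0.10601725429296494), 0.025439003482460976) [0.60675313 0.10636657 0.12132182]
```

View pics/w1.png

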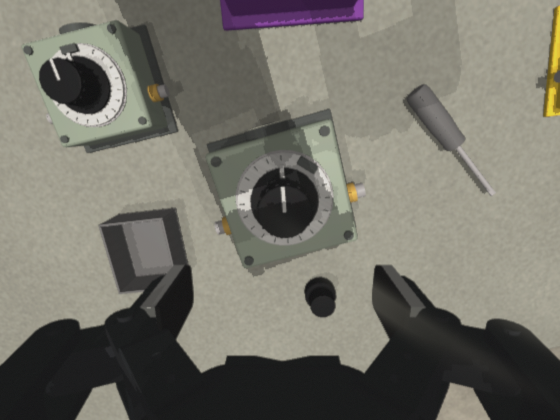

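```bash
python3 - <<'E'
from h import *
p,d,E,c=load('wrist'); C=cloud('wrist'); ctr=np.array([.607,.1062])
g=cv2.cvtColor(p,cv2.COLOR_BGR2GRAY)
dx=C[...,:2]-ctr; r=np.hypot(dx[...,0],dx[...,1]); a=np.degrees(np.arctan2(dx[...,1],dx[...,0]))%360
def rep(n,m):
    n_,l,s,ce=cv2.connectedComponentsWithStats(m.astype(np.uint8))
    i=1+np.argmax(s[1:,4]); k=l==i; print(n,s[i],ce[i],'ang',np.degrees(np.angle(np.exp(1j*np.radians(a[k])).mean()))%360,'r',r[k].min(),r[k].max(),'z',np.median(C[k][:,2]))
z=C[...,2]
rep('pointer',(r<.037)&(r>.027)&(g>120)&(z<.095))
rep('topline',(r<.023)&(z>.115)&(g>110))
rep('tab',(r<.05)&(r>.037)&(g<90)&(z>.078)&(z<.09))
for u,v in((282,167),(308,163)): 
    q=onz('wrist',u,v,.085)[:2]-ctr; print(np.hypot(*q),np.degrees(np.arctan2(q[1],q[0]))%360)
t=(278.3,208.3),(266.7,205.8)
for u,v in t:
    q=onz('top',u,v,.085)[:2]-np.array([.6054,.106]); print(np.hypot(*q),np.degrees(np.arctan2(q[1],q[0]))%360)
E
```

```text
pointer [248 164  29  50 189] [256.76190476 182.78835979] ang 222.30025891005545 r 0.03296553678146935 0.03698631038308761 z 0.07656101816080169
topline [281 187   5  25  95] [283.15789474 198.17894737] ang 168.85260136466897 r 0.0003943112400606799 0.021465154394313315 z 0.12223308320566129
tab [297 156  20  18 192] [306.765625   164.11458333] ang 132.64826397611847 r 0.037486687125128745 0.046766538130563876 z 0.08249836494834145
0.03337382971814317 167.27366099261226
0.0434062590047424 132.55465876501603
0.03480071552331018 171.4665470251153
0.04261744439503374 133.77578769109172
```

arm_command:
  deltas:
    - [[0, 0.5, -30, 0], [0, 0.5, -60, 0], [0, 0.5, -90, 0], [0, 0.5, -110, 0], [0, 0.5, -125, 0], [0, 0.5, -135, 0], [0, 0.5, -140, 0], [0, 0.5, -140, 0]]

```text
time_s: 2.7
eef_pos: [0.6074, 0.1063, 0.1084]
tcp_rot: [0.0, 0.139, 0.99, 0.0]
force: [-0.1, 0.3, -0.3]
grip_width: 0.0855
grasp_force: 0.0
```

arm_command:
  deltas:
    - [[0, 0, 0, 0], [0, 0, 0, 0], [0, 0, 0, 0], [0, 0, 0, 0], [0, 0, 0, 0], [0, 0, 0, 0]]
  fingers: 0.3
  squeeze: 40

```text
time_s: 3.45
eef_pos: [0.6077, 0.1063, 0.1089]
tcp_rot: [0.001, 0.139, 0.99, 0.0]
force: [-1.2, 1.2, 5.5]
grip_width: 0.0469
grasp_force: 40.8
```

arm_command:
  deltas:
    - [[0, 0, 0, -5], [0, 0, 0, -10], [0, 0, 0, -15], [0, 0, 0, -20], [0, 0, 0, -20]]

```text
time_s: 4.08
eef_pos: [0.6077, 0.1065, 0.1089]
tcp_rot: [0.0, 0.309, 0.951, 0.0]
force: [-0.9, 2.3, 5.1]
grip_width: 0.047
grasp_force: 41.1
```

```bash
cat > s.py <<'E'
from h import *
from scipy.spatial.transform import Rotation as R
s=env.observe(); q=s['tcp_rot']; y=R.from_quat(q[[1,2,3,0]]).as_matrix()[:,1]
print(s['time_s'],s['eef_pos'].round(5),'yaw',np.degrees(np.arctan2(y[1],y[0])).round(2),'F',s['force'].round(1),'T',s['torque'].round(3),s['grip_width'].round(4))
E
python3 s.py
```

```text
Traceback (most recent call last):
  File "s.py", line 4, in <module>
    print(s['time_s'],s['eef_pos'].round(5),'yaw',np.degrees(np.arctan2(y[1],y[0])).round(2),'F',s['force'].round(1),'T',s['torque'].round(3),s['grip_width'].round(4))
                                                                                                                                              ^^^^^^^^^^^^^^^^^^^^^
AttributeError: 'float' object has no attribute 'round'
```

arm_command:
  deltas:
    - [[0, 0, 1, 0], [0, 0, 2, 0], [0, 0, 3, 0], [0, 0, 3, 0]]

```text
time_s: 4.58
eef_pos: [0.6074, 0.1065, 0.1108]
tcp_rot: [0.0, 0.309, 0.951, 0.0]
force: [2.9, 3.5, -4.3]
grip_width: 0.0469
grasp_force: 42.0
```

```bash
sed -i "s/s\['grip_width'\].round(4)/s['grip_width']/" s.py; python3 s.py
```

```text
4.575 [0.60744 0.10652 0.11083] yaw 54.02 F [ 2.9  3.5 -4.3] T [ 0.728 -0.706 -0.048] 0.046896011382446916
```

arm_command:
  deltas:
    - [[0, 0, 1, 0], [0, 0, 1.5, 0], [0, 0, 1.5, 0]]

```text
time_s: 4.95
eef_pos: [0.6074, 0.1065, 0.112]
tcp_rot: [-0.0, 0.309, 0.951, 0.0]
force: [4.4, 3.9, -7.7]
grip_width: 0.0468
grasp_force: 42.4
```

arm_command:
  deltas:
    - [[0, 0, 0.8, 0], [0, 0, 0.8, -2], [0, 0, 0.8, -2]]

```text
time_s: 5.32
eef_pos: [0.6073, 0.1066, 0.1127]
tcp_rot: [-0.0, 0.326, 0.946, 0.0]
force: [4.9, 4.2, -8.9]
grip_width: 0.0468
grasp_force: 42.9
```

```bash
python3 s.py
```

```text
5.325 [0.60729 0.10661 0.11266] yaw 52.0 F [ 4.9  4.2 -8.9] T [ 0.823 -0.896 -0.105] 0.04684243801447172
```

arm_command:
  deltas:
    - [[0, 0, 0, -2], [0, 0, 0, -2]]

```text
time_s: 5.58
eef_pos: [0.6073, 0.1066, 0.1127]
tcp_rot: [-0.0, 0.342, 0.94, 0.0]
force: [4.7, 6.0, -9.3]
grip_width: 0.0469
grasp_force: 42.9
```

```bash
python3 s.py
```

```text
5.575 [0.60732 0.10663 0.11267] yaw 50.0 F [ 4.7  6.  -9.3] T [ 0.887 -0.921 -0.085] 0.046947828598960885
```

arm_command:
  deltas:
    - [[0, 0, 0, -2], [0, 0, 0, -2]]

```text
time_s: 5.82
eef_pos: [0.6073, 0.1066, 0.1127]
tcp_rot: [-0.0, 0.358, 0.934, 0.0]
force: [4.7, 4.6, -8.6]
grip_width: 0.047
grasp_force: 42.9
```

```bash
python3 s.py
```

```text
5.825 [0.60733 0.10664 0.11267] yaw 48.0 F [ 4.7  4.6 -8.6] T [ 0.907 -0.953 -0.098] 0.04703553522639271
```

arm_command:
  deltas:
    - [[0, 0, 0, -2], [0, 0, 0, -2]]

```text
time_s: 6.08
eef_pos: [0.6074, 0.1067, 0.1127]
tcp_rot: [-0.0, 0.375, 0.927, 0.0]
force: [5.2, 4.9, -8.6]
grip_width: 0.0465
grasp_force: 42.8
```

```bash
python3 s.py
```

```text
6.075 [0.60736 0.10666 0.11268] yaw 46.0 F [ 5.2  4.9 -8.6] T [ 0.924 -0.985 -0.116] 0.0464659445019006
```

arm_command:
  deltas:
    - [[0, 0, 0, -2], [0, 0, 0, -2]]

```text
time_s: 6.32
eef_pos: [0.6074, 0.1067, 0.1127]
tcp_rot: [-0.0, 0.391, 0.921, 0.0]
force: [5.6, 4.1, -9.1]
grip_width: 0.0469
grasp_force: 42.8
```

```bash
python3 s.py
```

```text
6.325 [0.60739 0.10668 0.11269] yaw 44.0 F [ 5.6  4.1 -9.1] T [ 0.943 -1.023 -0.117] 0.046872700492401304
```

arm_command:
  deltas:
    - [[0, 0, 0, -2], [0, 0, 0, -2]]

```text
time_s: 6.58
eef_pos: [0.6074, 0.1067, 0.1127]
tcp_rot: [-0.0, 0.407, 0.914, 0.0]
force: [4.5, 5.2, -9.7]
grip_width: 0.0467
grasp_force: 42.8
```

```bash
python3 s.py
```

```text
6.575 [0.60739 0.10671 0.11265] yaw 42.0 F [ 4.5  5.2 -9.7] T [ 0.947 -1.06  -0.08 ] 0.04669936669231549
```

arm_command:
  deltas:
    - [[0, 0, 0, -2], [0, 0, 0, -2]]

```text
time_s: 6.82
eef_pos: [0.6074, 0.1067, 0.1127]
tcp_rot: [-0.0, 0.423, 0.906, 0.0]
force: [5.6, 5.2, -10.0]
grip_width: 0.0468
grasp_force: 42.8
```

```bash
python3 s.py
```

```text
6.825 [0.60744 0.10671 0.11269] yaw 40.0 F [  5.6   5.2 -10. ] T [ 0.986 -1.1   -0.05 ] 0.046819447680921104
```

arm_command:
  deltas:
    - [[0, 0, 0, -2], [0, 0, 0, -2]]

```text
time_s: 7.08
eef_pos: [0.6075, 0.1067, 0.1127]
tcp_rot: [-0.0, 0.438, 0.899, 0.0]
force: [5.5, 5.9, -9.4]
grip_width: 0.0462
grasp_force: 42.8
```

```bash
python3 s.py
```

```text
7.075 [0.60747 0.10673 0.1127 ] yaw 38.0 F [ 5.5  5.9 -9.4] T [ 0.965 -1.07  -0.127] 0.046209138764361425
```

arm_command:
  deltas:
    - [[0, 0, 0, -2], [0, 0, 0, -2]]

```text
time_s: 7.32
eef_pos: [0.6075, 0.1067, 0.1127]
tcp_rot: [-0.0, 0.454, 0.891, 0.0]
force: [7.0, 5.1, -9.6]
grip_width: 0.0472
grasp_force: 42.8
```

```bash
python3 s.py
```

```text
7.325 [0.60749 0.10673 0.11269] yaw 36.0 F [ 7.   5.1 -9.6] T [ 1.009 -1.187 -0.104] 0.04720278319063603
```

arm_command:
  deltas:
    - [[0, 0, 0, -2], [0, 0, 0, -2]]

```text
time_s: 7.58
eef_pos: [0.6075, 0.1067, 0.1127]
tcp_rot: [0.0, 0.47, 0.883, 0.001]
force: [5.2, 5.0, -10.8]
grip_width: 0.0468
grasp_force: 42.8
```

```bash
python3 s.py; python3 -c "
from h import *
p,d=grab('wrist');cv2.imwrite('pics/w2.png',p)"
```

```text
7.575 [0.60755 0.10675 0.11269] yaw 34.0 F [  5.2   5.  -10.8] T [ 0.957 -1.203 -0.149] 0.04675291486551603
```

View pics/w2.png

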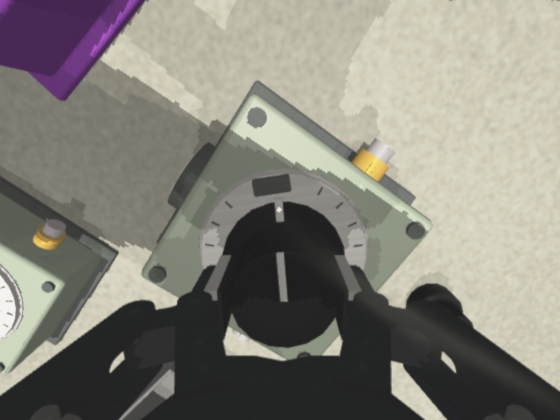

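The wrist view shows the pointer (279,210) facing the tab (272,184) and turning with the gripper. The slot has not given yet, so I keep sweeping.

arm_command:
  deltas:
    - [[0, 0, 0, -2], [0, 0, 0, -2]]

```text
time_s: 7.88
eef_pos: [0.6076, 0.1068, 0.1128]
tcp_rot: [0.0, 0.485, 0.875, 0.001]
force: [6.4, 4.7, -8.7]
grip_width: 0.0472
grasp_force: 43.0
```

```bash
python3 s.py
```

```text
7.875 [0.6076  0.10676 0.11285] yaw 31.99 F [ 6.4  4.7 -8.7] T [ 0.937 -1.093 -0.159] 0.0471929316484446
```

arm_command:
  deltas:
    - [[0, 0, 0, -2], [0, 0, 0, -2]]

```text
time_s: 8.12
eef_pos: [0.6077, 0.1067, 0.1131]
tcp_rot: [0.0, 0.5, 0.866, 0.001]
force: [5.0, 5.6, -5.3]
grip_width: 0.0469
grasp_force: 43.2
```

```bash
python3 s.py
```

```text
8.125 [0.6077  0.10669 0.11314] yaw 30.0 F [ 5.   5.6 -5.3] T [ 0.824 -0.96  -0.158] 0.04688004246837904
```

The pull dropped from 10.8 to 5.3 N and the knob rose, so this is the slot. Now I lift carefully.

arm_command:
  deltas:
    - [[0, 0, 0.7, 0], [0, 0, 1.4, 0], [0, 0, 2, 0], [0, 0, 2, 0]]

```text
time_s: 8.62
eef_pos: [0.6076, 0.1068, 0.1149]
tcp_rot: [0.0, 0.5, 0.866, 0.001]
force: [5.8, 6.4, -8.7]
grip_width: 0.0469
grasp_force: 43.0
```

```bash
python3 s.py
```

```text
8.625 [0.60764 0.1068  0.11493] yaw 30.01 F [ 5.8  6.4 -8.7] T [ 0.941 -1.022 -0.209] 0.04692162985984947
```

arm_command:
  deltas:
    - [[0, 0, 0.7, 0], [0, 0, 1.4, 0], [0, 0, 2, 0], [0, 0, 2, 0]]

```text
time_s: 9.12
eef_pos: [0.6076, 0.1069, 0.1168]
tcp_rot: [0.0, 0.5, 0.866, 0.001]
force: [5.9, 6.7, -8.8]
grip_width: 0.0472
grasp_force: 42.9
```

```bash
python3 s.py
```

```text
9.125 [0.60763 0.10687 0.11685] yaw 30.0 F [ 5.9  6.7 -8.8] T [ 1.074 -1.137 -0.214] 0.04724318696379142
```

Free rise with constant force. I carry on in steps to the stop (TCP about 0.121).

arm_command:
  deltas:
    - [[0, 0, 0.7, 0], [0, 0, 1.4, 0], [0, 0, 2, 0], [0, 0, 2.5, 0], [0, 0, 2.5, 0]]

```text
time_s: 9.75
eef_pos: [0.6076, 0.1069, 0.119]
tcp_rot: [-0.0, 0.5, 0.866, 0.001]
force: [7.1, 6.5, -11.7]
grip_width: 0.0466
grasp_force: 43.0
```

arm_command:
  deltas:
    - [[0, 0, 0.5, 0], [0, 0, 1, 0], [0, 0, 1, 0]]

```text
time_s: 10.12
eef_pos: [0.6077, 0.1069, 0.1203]
tcp_rot: [0.0, 0.5, 0.866, 0.001]
force: [6.3, 5.8, -10.6]
grip_width: 0.0471
grasp_force: 43.3
```

arm_command:
  deltas:
    - [[0, 0, 0.5, 0], [0, 0, 1, 0], [0, 0, 1, 0]]

```text
time_s: 10.5
eef_pos: [0.6076, 0.1069, 0.1211]
tcp_rot: [0.0, 0.5, 0.866, 0.001]
force: [7.6, 6.5, -10.9]
grip_width: 0.0466
grasp_force: 43.3
```

arm_command:
  deltas:
    - [[0, 0, 0.5, 0], [0, 0, 0.8, 0], [0, 0, 0.8, 0]]

```text
time_s: 10.88
eef_pos: [0.6076, 0.1069, 0.1217]
tcp_rot: [-0.0, 0.5, 0.866, 0.001]
force: [8.6, 6.9, -13.6]
grip_width: 0.0468
grasp_force: 43.2
```

```bash
python3 s.py; python3 - <<'E'
from h import *
for n in ('wrist','scene'):
    p,d=grab(n);C=cloud(n)
    k=(d>0)&(C[...,2]>.115)&(C[...,2]<.145)&(np.hypot(C[...,0]-.6075,C[...,1]-.1065)<.018)
    print(n,k.sum(),np.percentile(C[k][:,2],[5,25,50,75,95]) if k.any() else 0)
E
```

```text
10.875 [0.60759 0.10689 0.12167] yaw 30.0 F [  8.6   6.9 -13.6] T [ 1.154 -1.47  -0.302] 0.04680404938148405
wrist 4983 [0.13323104 0.13375569 0.13413778 0.13452157 0.1350864 ]
scene 40 [0.13069078 0.13234036 0.13338556 0.13513523 0.13712066]
```

arm_command:
  deltas:
    - [[0, 0, 0, 0], [0, 0, 0, 0], [0, 0, 0, 0], [0, 0, 0, 0], [0, 0, 0, 0]]
  fingers: 1

```text
time_s: 11.6
eef_pos: [0.6073, 0.1062, 0.123]
tcp_rot: [0.0, 0.5, 0.866, -0.0]
force: [0.7, -0.5, 0.5]
grip_width: 0.0853
grasp_force: 0.0
```

arm_command:
  deltas:
    - [[0, 0, 10, 0], [0, 0, 25, 0], [0, 0, 45, 0], [0, 0, 70, 0], [0, 0, 100, 0], [0, 0, 120, 0], [0, 0, 120, 0]]

```text
time_s: 12.48
eef_pos: [0.608, 0.1063, 0.2453]
tcp_rot: [0.002, 0.5, 0.866, 0.001]
force: [0.2, -0.3, -0.1]
grip_width: 0.0856
grasp_force: 0.0
```

```bash
python3 s.py; python3 - <<'E'
from h import *
p,d=grab('wrist');C=cloud('wrist');cv2.imwrite('pics/w3.png',p)
k=(d>0)&(C[...,2]>.115)&(C[...,2]<.145)&(np.hypot(C[...,0]-.6075,C[...,1]-.1065)<.03)
print(k.sum(),np.percentile(C[k][:,2],[5,25,50,75,95]))
E
```

```text
12.475 [0.608   0.10633 0.24528] yaw 30.03 F [ 0.2 -0.3 -0.1] T [-0.029 -0.031  0.034] 0.08559370553554371
2781 [0.12691121 0.13355201 0.1341114  0.13461457 0.13527765]
```

View pics/w3.png

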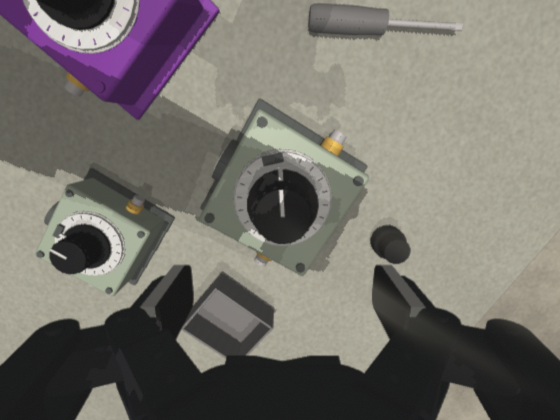

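The knob stands out with its top at 0.134 m, 12.7 mm higher than before. The pointer (281,175) is at the tab (272,158), the gripper is clear, and the other things are undisturbed.

```bash
python3 -c "
from rig import env
print(env.finish_job())"
```

```text
the job is handed in; nothing more can be done
None
```

I turned the knob clockwise to the index tab, found the slot by feel about 44° from the start, and pulled the knob up about 12.7 mm to its stop. The wrist force stayed under about 18 N at every reading; I then released the knob standing out and handed in the job, with nothing else on the bench touched.

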